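Ease the V-block out of its packed rack and pair it on the cradle board

TASK

Set up the cradle for sawing a bamboo cane: the second V-block, the wooden block with the V-groove in its top, stands packed between its neighbours in the rack with no room for fingers, so first slide it lengthways, flat on the rack's floor, until a good part of it sticks out of the row, and only then grasp it and lift it away. Stand it on the cradle board on its marked outline, groove up and in line with the V-block fixed there, and let go. Leave the other two blocks standing in their row and do not disturb the bottle and reel on the desk.

Things in the scene. Friction and masses are not known exactly. Their poses are not given: they have to be found in the camera images.
- vblock_mid (a point): loose light-wood V-block 100 x 44 x 55 mm (length x width x height) with a V-groove 28 mm wide and 14 mm deep along the whole length of its top; origin: its centre, 27.5 mm above its underside; x along its length, z up. 0.2 kg, slides freely on the rack's floor. It stands in any of the three places of the row in the rack
- plain_block_mid (a point): loose wooden block of the same 100 x 44 x 55 mm with a flat top, a neighbour in the row; origin: its centre, 27.5 mm above its underside; x along its length, z up. 0.2 kg, slides freely on the rack's floor
- step_block_mid (a point): loose wooden block of the same 100 x 44 x 55 mm with a rebate (10 mm wide, 12 mm deep) along one upper edge, a neighbour in the row; origin: its centre, 27.5 mm above its underside; x along its length, z up. 0.2 kg, slides freely on the rack's floor
- rack: fixed plywood rack: floor board 200 x 159 x 10 mm, 100 mm long rails (tops 40 mm above the desk) at mid-length on both long edges. Origin: centre of the underside; x along its length and the blocks, roughly away from the robot. Blocks stand 0.7 mm apart at y = -45, 0, 45 mm, ends near x = -50 and 50 mm; the floor goes on 50 mm past both ends, no stops: a block slides out either way
- cradle: fixed plywood cradle board 210 x 88 x 12 mm. Origin: centre of its underside, on the desk; x along its length, roughly away from the robot. A V-block of the same section (44 wide, 55 high, groove along x), 70 mm long, is screwed on it centred at x = +60 mm; the near half is bare but for the marked outline
- cradle_place (a point): centre of the outline of dark inlaid lines (106 x 50 mm, flat) on the cradle board's top, 12 mm above the desk, where the V-block shall stand; x along the length of the block and its groove (either way round), z up
- glue_bottle_mid (a point): loose glue bottle standing, 47 mm across, 148 mm high, a bystander; origin at its centre
- solder_reel_mid (a point): loose solder reel standing on its flange, 60 mm across, 35 mm high, a bystander; origin at its centre
- vblock: the V-block again; origin at the centre of its underside, axes as the point's

How it is judged:
By the outcome, as a careful person would: the job done as asked, in the order asked, and still so for the second after the job is handed in, with the robot touching nothing.
It also fails if it takes over 42 s, if anything falls off the work surface, if the arm or the gripper's body presses on something with over 40 N, if the wrist force passes 120 N, or if a joint passes its speed limit or range.

ROBOT

A 6-joint arm with a two-finger parallel gripper is mounted at the origin on a cart in front of the work surface, level with it; the furniture and walls round the work are solid. World frame = base frame: x ahead of the robot, y to its left, z up, the work surface at z = 0. Lengths are in m, angles in rad, forces in N, time in s.
With the tool pointing down it reaches from about 0.25 to 0.775 m from the base axis. Payload 4 kg.
Tool frame: the origin (TCP) lies at the very end of the fingers, on their centre line; the grasp point (between the pads) lies 19 mm behind it; y points along the fingers, x is the direction in which the jaws open and shut, and the axes are right-handed (so a half turn about y gives the same grasp; the last joint's range is limited). The gripper opens to 94 mm and grips with 3 to 60 N. Pads are 16 mm wide; open, the fingers measure 119 mm over their backs; the gripper's body (75 mm by 177 mm) begins 78 mm behind the grasp point.
Start: joints at [1.166, 0.087, 1.371, -0, 1.684, -0.103], TCP at [0.163, 0.525, 0.206] pointing down, gripper open.
Joint ranges: [-3.1, 3.1], [-0.76, 2.03], [0.27, 2.55], [-1.08, 4.22], [0.17, 2.65], [-2.57, 2.57]. Speed limits (rad/s): [2.79, 2.79, 3.14, 3.14, 3.14, 3.14].

INTERFACE

Orientations are given as [roll, pitch, yaw] about the fixed x, y, z axes, in that order (R = Rz(yaw) Ry(pitch) Rx(roll)).
In Python, from bench import robot gives the robot as it stands.
- The arm moves only by the shell command python3 -m handwheel 'ROWS' [OPENING]. ROWS is JSON, a list of rows, each an object with "delta_pos": the shift along the tool's x, y, z in mm, a list of three; "yaw": the turn about the tool's y in rad. A call has 1 to 12 rows; each row is the pose to reach, as a shift and turn from the pose commanded when the call began, along the tool's axes at that moment; what a row does not reach only later rows make up. A row lasts 1/10 s, in which the tool goes at most 50 mm and 8.59 degrees, less where a joint would pass 70% of its speed; a pose out of reach is approached as far as the arm can. A call with a gripper value outside its range is refused whole. OPENING is the closure in counts, from 0 (fully open) to 255 (shut), set as the call begins (- or left out, the last holds). The fingers move at their own pace and stop on an object; the grip force is fixed at half the most. Time passes only in rows, so rows that repeat a pose let the fingers close. It gives the time, the measured TCP pose, the force and the opening at its end, in the units of the state.
- robot.get_obs(): the state, without advancing time (a new reading comes with each control period).
- robot.snapshot(name): name is "scene" or "top" or "wrist"; returns a dict with "image" (384x512x3 uint8, red, green, blue), "fx", "fy", "cx", "cy" (pixels), "rvec" (rotation vector, rad) and "tvec" (3), from world to camera coordinates, as OpenCV has them. Camera axes: x right, y down, z forward; pixel columns grow to the right and rows downward; lengths in m; the calibration is good to about 2 mm. A picture is of the moment at which its call begins. There is no depth.
- robot.close_job(): hands the job in, once; it reports no verdict.
The state is a dict: "time": time; "joint_positions": joint angles; "qvel": joint speeds; "joint_torque": joint torques, N m; "tool_pos": TCP position; "ee_rot": TCP orientation; "wrist_force": force on the tool from outside, world axes, zero at the start; "wrist_torque": the same for the moment, N m; "width": finger opening in m.
Only numpy, scipy, OpenCV 4.12 (cv2) and the standard library are available. Lean on these libraries where they do the work, as an engineer would, in place of code of your own. Each camera call takes 0.05 s, during which the arm holds its last target.

## Working session

There is one attempt and no reset: what is moved stays moved. The work goes in short steps, Python scripts to look and compute and a shell command to move; the robot and the scene stay as the last step left them, time stands still between calls to the robot, and variables do not carry over. Pictures are saved under pics/ and viewed, and the job is handed in when it is done.

```bash
mkdir -p pics; ls; cat > h.py <<'E'
import numpy as np, cv2
from bench import robot
def snap(n,f):
    s=robot.snapshot(n); cv2.imwrite('pics/'+f+'.png',s['image'][:,:,::-1]); np.savez('pics/'+f+'.npz',**s); return s
def load(f): return dict(np.load('pics/'+f+'.npz'))
def ray(s,u,v):
    R=cv2.Rodrigues(np.array(s['rvec'],float))[0]; t=np.array(s['tvec'],float).reshape(3)
    d=R.T@np.array([(u-s['cx'])/s['fx'],(v-s['cy'])/s['fy'],1.]); return -R.T@t,d
def onz(s,u,v,z):
    c,d=ray(s,u,v); return c+d*(z-c[2])/d[2]
def proj(s,p):
    K=np.array([[s['fx'],0,s['cx']],[0,s['fy'],s['cy']],[0,0,1.]])
    return cv2.projectPoints(np.array(p,float).reshape(-1,1,3),np.array(s['rvec'],float),np.array(s['tvec'],float),K,None)[0].reshape(-1,2)
E
python3 - <<'E'
from h import *
for n in ['scene','top','wrist']:
    s=snap(n,n+'0'); c,_=ray(s,0,0); print(n,c,s['fx'])
o=robot.get_obs(); print(o)
E
```

```text
pics
scene [ 0.01415819 -0.4622269   0.74454846] 397.626022875918
top [0.30127438 0.10476801 0.99939902] 451.6248392992207
wrist [0.10027966 0.54445267 0.3835583 ] 314.99316121422254
{'time': 0.15, 'joint_positions': array([ 1.16586430e+00,  8.77567436e-02,  1.37187168e+00, -3.31776598e-06,
        1.68360994e+00, -1.03075954e-01]), 'qvel': array([-0.00122944, -0.00254968, -0.00235311,  0.00043983, -0.0003043 ,
       -0.00113822]), 'joint_torque': array([ 1.69894760e-03, -3.40642047e+01, -3.02794540e+01,  7.19043310e-02,
        3.05088912e-02, -1.12451457e-04]), 'tool_pos': array([0.16333912, 0.52475008, 0.2046066 ]), 'ee_rot': array([-1.57063027,  0.00163731,  1.26894002]), 'wrist_force': array([0.47109086, 0.43864382, 0.06461404]), 'wrist_torque': array([-0.0039487 ,  0.02425944,  0.00930891]), 'width': 0.09407508100870812}
```

View pics/top0.png

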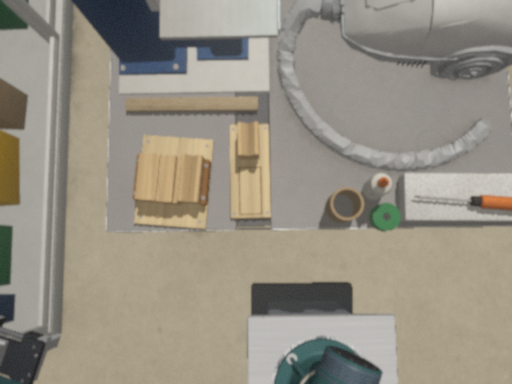

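View pics/scene0.png

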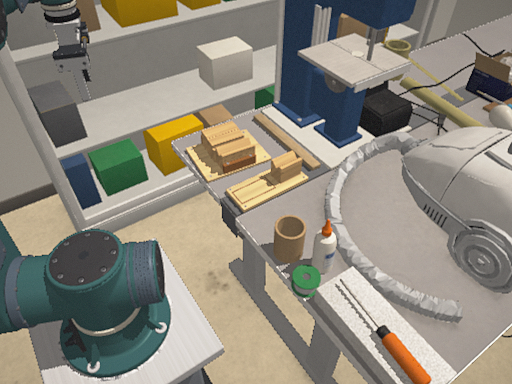

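View pics/wrist0.png

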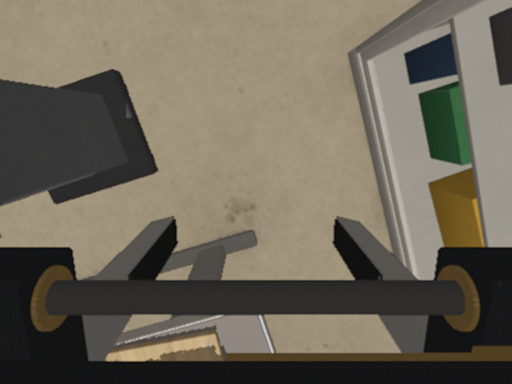

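The top view shows the rack around (174,182), the cradle around (250,172) with its fixed V-block at (247,140), and the bottle and reel near (383,200). I'll enlarge it.

```bash
python3 - <<'E'
from h import *
s=load('top0'); im=s['image'][:,:,::-1]
cv2.imwrite('pics/top0z.png',cv2.resize(im[110:240,120:290],None,fx=4.5,fy=4.5,interpolation=cv2.INTER_CUBIC))
s=load('scene0'); im=s['image'][:,:,::-1]
cv2.imwrite('pics/scene0z.png',cv2.resize(im[100:220,170:330],None,fx=5,fy=5,interpolation=cv2.INTER_CUBIC))
E
```

```text
(no output)
```

View pics/top0z.png

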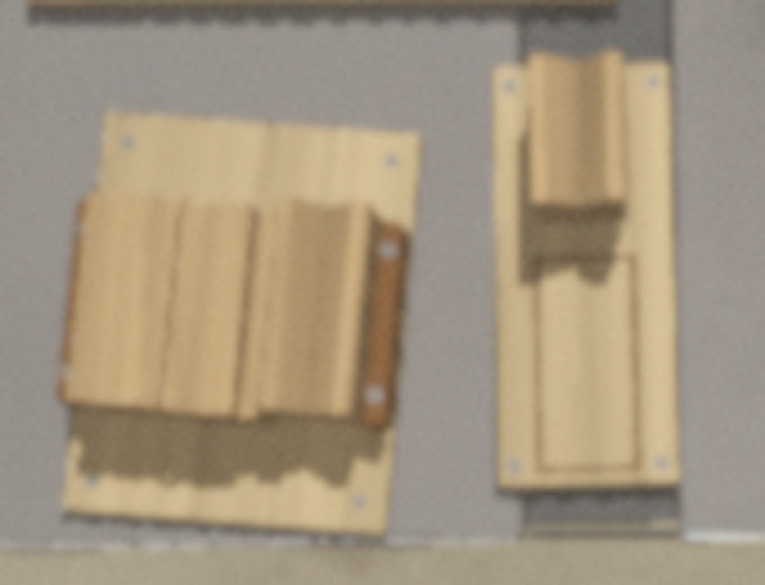

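View pics/scene0z.png

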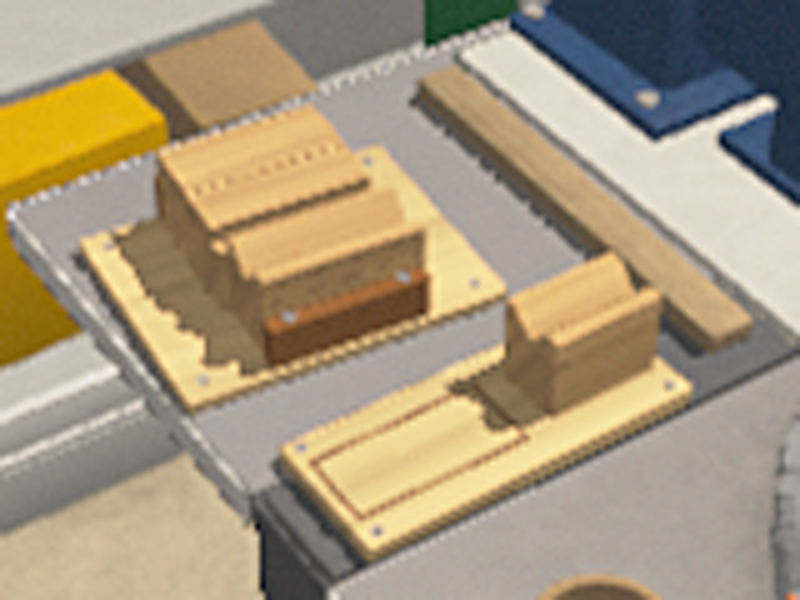

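```bash
cat > m0.py <<'E'
from h import *
s=load('top0')
def z2(p,z): return onz(s,120+(p[0]+.5)/4.5-.5,110+(p[1]+.5)/4.5-.5,z)
G={'rack':([(107,112),(420,133),(386,533),(63,513)],.010),
'cradle':([(493,66),(667,64),(679,487),(498,489)],.012),
'outline':([(533,258),(634,256),(638,467),(538,471)],.012),
'fixedV top':([(530,53),(622,51),(624,206),(532,206)],.067),
'vblock top':([(276,200),(367,206),(353,416),(262,411)],.065),
'row top':([(84,199),(367,206),(353,416),(66,403)],.065),
'strip':([(30,5),(613,5)],.0),'deskedge':([(100,545),(440,540)],0)}
for k,(P,z) in G.items():
    Q=np.array([z2(p,z) for p in P]); print(k,Q[:,:2].round(4).tolist())
    if len(P)==4:
        print('   c',Q.mean(0).round(4),'sides',[round(float(np.linalg.norm(Q[i]-Q[(i+1)%4]))*1e3,1) for i in range(4)],'yaw L,R',[round(float(np.arctan2(*(Q[a]-Q[b])[[1,0]])),4) for a,b in((0,3),(1,2))])
E
python3 m0.py; python3 - <<'E'
from h import *
s=load('scene0')
# rack corners/outline in scene zoom
for n,p,z in [('rack nl',(80,243),.01),('rack nr',(193,408),.01),('rack fr',(505,297),.01),('rack fl',(380,148),.01),('ol',(310,463),.012),('ol',(363,516),.012),('ol',(527,438),.012),('vn r',(267,283),.065),('vf r',(425,232),.065)]:
    print(n,onz(s,170+(p[0]+.5)/5-.5,100+(p[1]+.5)/5-.5,z).round(4))
E
```

```text
rack [[0.5551, 0.3869], [0.5417, 0.2302], [0.3431, 0.2469], [0.3551, 0.4051]]
   c [0.4487 0.3173 0.01  ] sides [157.3, 199.3, 158.6, 200.9] yaw L,R [-0.0906, -0.084]
cradle [[0.5747, 0.1934], [0.5741, 0.1067], [0.3633, 0.1039], [0.3636, 0.192]]
   c [0.4689 0.149  0.012 ] sides [86.8, 210.9, 88.1, 211.1] yaw L,R [0.0067, 0.013]
outline [[0.4773, 0.1742], [0.4775, 0.1243], [0.3733, 0.1237], [0.3721, 0.1725]]
   c [0.425  0.1487 0.012 ] sides [49.8, 104.2, 48.8, 105.2] yaw L,R [0.0161, 0.0059]
fixedV top [[0.5654, 0.171], [0.5656, 0.1276], [0.4914, 0.1276], [0.4921, 0.1706]]
   c [0.5286 0.1492 0.067 ] sides [43.4, 74.2, 43.0, 73.3] yaw L,R [0.0058, 0.0004]
vblock top [[0.4974, 0.2909], [0.4938, 0.2481], [0.395, 0.2544], [0.398, 0.2967]]
   c [0.4461 0.2725 0.065 ] sides [42.9, 99.0, 42.4, 99.5] yaw L,R [-0.0579, -0.0634]
row top [[0.4994, 0.3814], [0.4938, 0.2481], [0.395, 0.2544], [0.4031, 0.388]]
   c [0.4478 0.318  0.065 ] sides [133.4, 99.0, 133.9, 96.5] yaw L,R [-0.0687, -0.0634]
strip [[0.614, 0.43], [0.6085, 0.1336]]
deskedge [[0.3396, 0.3895], [0.3397, 0.2217]]
rack nl [0.3568 0.4042 0.01  ]
rack nr [0.3432 0.2451 0.01  ]
rack fr [0.5353 0.2267 0.01  ]
rack fl [0.5535 0.3852 0.01  ]
ol [0.3725 0.1732 0.012 ]
ol [0.3749 0.1261 0.012 ]
ol [0.477  0.1255 0.012 ]
vn r [0.398  0.2544 0.065 ]
vf r [0.4917 0.2437 0.065 ]
```

```bash
cat > q.py <<'E'
import sys
from h import *
def tri(a,b):
    c1,d1=a;c2,d2=b
    A=np.stack([d1,-d2],1); k=np.linalg.lstsq(A,c2-c1,rcond=None)[0]
    p,q=c1+k[0]*d1,c2+k[1]*d2; return (p+q)/2,np.linalg.norm(p-q)
def go(x,y,z,yaw):
    o=robot.get_obs(); p=o['tool_pos']; w=o['ee_rot'][2]
    R=cv2.Rodrigues(np.array([0,0,w]))[0]@cv2.Rodrigues(np.array([-np.pi/2,0,0]))[0]
    d=R.T@(np.array([x,y,z])-p)
    print('delta mm',(d*1e3).round(1),'yaw',round(-(yaw-w),4),'tilt',(o['ee_rot'][:2]-[-np.pi/2,0]).round(4),'t',o['time'])
if __name__=='__main__': go(*map(float,sys.argv[1:5]))
E
python3 - <<'E'
from h import *
t=load('top0')['image'][:,:,::-1]; s=load('scene0')['image'][:,:,::-1]
a=cv2.resize(t[0:110,100:300],None,fx=4,fy=4); b=cv2.resize(s[0:150,260:460],None,fx=4,fy=4)
cv2.imwrite('pics/ta.png',a); cv2.imwrite('pics/sb.png',b)
E
```

```text
(no output)
```

View pics/ta.png

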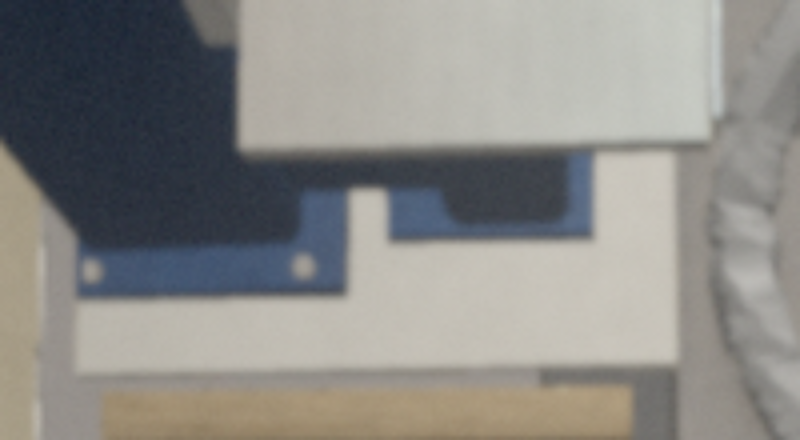

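View pics/sb.png

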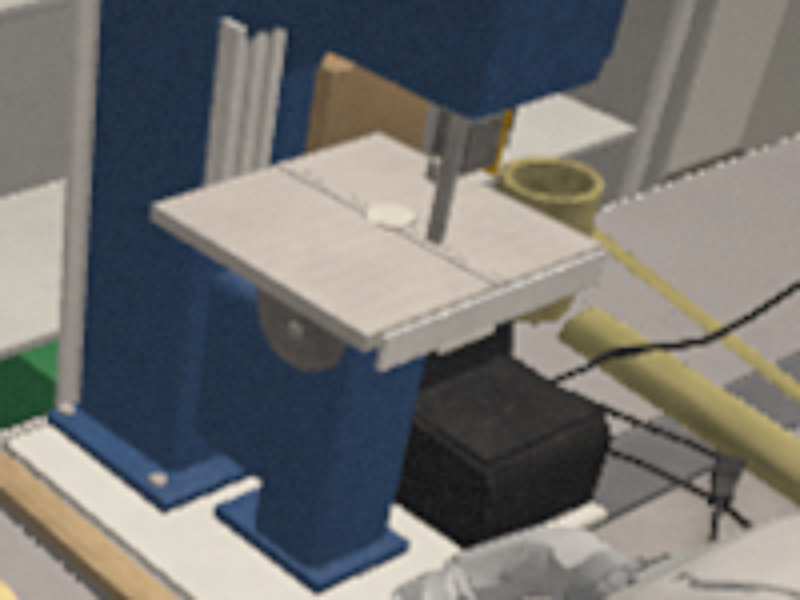

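```bash
python3 - <<'E'
from q import *
t=load('top0');s=load('scene0')
for a,b in [((238,152),(152,208)),((712,140),(368,343)),((78,245),(92,425))]:
    print(tri(ray(t,100+a[0]/4,a[1]/4),ray(s,260+b[0]/4,b[1]/4)))
E
echo rack pre; python3 q.py 0.5254 0.2657 0.17 1.487
```

```text
(array([0.65448322, 0.28667759, 0.2741566 ]), np.float64(0.00170597596074444))
(array([0.65526189, 0.08678592, 0.27304115]), np.float64(9.11263323079193e-05))
(array([ 0.741338 ,  0.4493885, -0.0099691]), np.float64(0.010343092299929912))
rack pre
delta mm [-139.7   34.6 -422.7] yaw -0.2181 tilt [0.0002 0.0016] t 0.15
```

```bash
python3 -m handwheel '[{"delta_pos":[-14,0,-42],"yaw":-0.05},{"delta_pos":[-28,0,-84],"yaw":-0.1},{"delta_pos":[-42,0,-127],"yaw":-0.15},{"delta_pos":[-56,0,-169],"yaw":-0.2},{"delta_pos":[-70,0,-211],"yaw":-0.218},{"delta_pos":[-84,5,-254],"yaw":-0.218},{"delta_pos":[-98,10,-296],"yaw":-0.218},{"delta_pos":[-112,15,-338],"yaw":-0.218},{"delta_pos":[-126,25,-381],"yaw":-0.218},{"delta_pos":[-140,35,-423],"yaw":-0.218},{"delta_pos":[-140,35,-423],"yaw":-0.218},{"delta_pos":[-140,35,-423],"yaw":-0.218}]' 255; python3 q.py 0.5254 0.2657 0.025 1.487
python3 -c "
from h import *
snap('top','top1');snap('wrist','wr1')"
```

```text
time: 1.35
tool_pos: [0.5257, 0.265, 0.1693]
ee_rot: [-1.568, 0.0, 1.485]
wrist_force: [-0.2, -0.3, -0.3]
width: 0.0019
delta mm [  0.6 144.3   0.4] yaw -0.002 tilt [0.0026 0.0004] t 1.35
```

View pics/wr1.png

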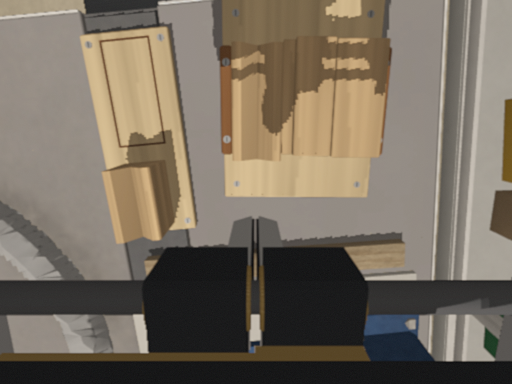

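View pics/top1.png

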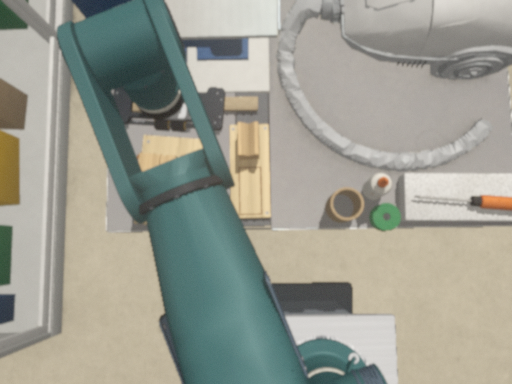

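The wrist view shows the V-block at columns 232–282 with its far end at row 160. The closed fingers at column 255 are in line with it, and the outline on the cradle is at (135,92). Before descending, I'll check the wrist rays against the top-view measurements.

```bash
python3 - <<'E'
from q import *
s=load('wr1'); im=s['image'][:,:,::-1]
cv2.imwrite('pics/wr1z.png',cv2.resize(im[0:260,70:410],None,fx=2.3,fy=2.3,interpolation=cv2.INTER_CUBIC))
for p,z in [((225,196),.01),((368,198),.01),((233,160),.065),((282,158),.065),((382,157),.065),((102,41),.012),((149,37),.012),((165,143),.012),((119,147),.012)]: print(p,onz(s,*p,z).round(4))
E
```

```text
(225, 196) [0.5404 0.2315 0.01  ]
(368, 198) [0.556  0.3896 0.01  ]
(233, 160) [0.4945 0.2487 0.065 ]
(282, 158) [0.4964 0.293  0.065 ]
(382, 157) [0.5031 0.3831 0.065 ]
(102, 41) [0.3727 0.1272 0.012 ]
(149, 37) [0.373 0.174 0.012]
(165, 143) [0.4769 0.1744 0.012 ]
(119, 147) [0.477 0.125 0.012]
```

View pics/wr1z.png

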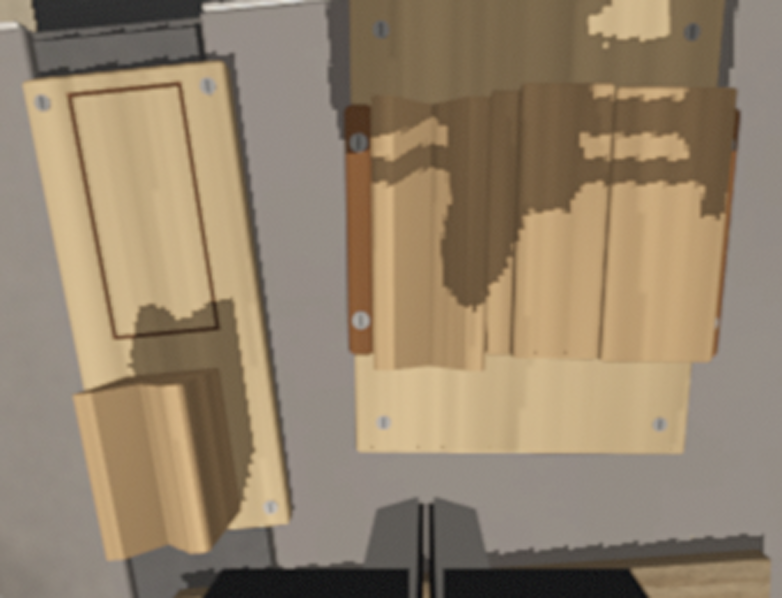

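```bash
python3 -m handwheel '[{"delta_pos":[2,40,0],"yaw":0},{"delta_pos":[2,80,0],"yaw":0},{"delta_pos":[2,110,0],"yaw":0},{"delta_pos":[2,130,0],"yaw":0},{"delta_pos":[2,142,0],"yaw":0},{"delta_pos":[2,142,0],"yaw":0},{"delta_pos":[2,142,8],"yaw":0},{"delta_pos":[2,142,14],"yaw":0},{"delta_pos":[2,142,14],"yaw":0}]' ; python3 q.py 0.5254 0.2657 0.025 1.487
python3 -c "
from h import *
snap('scene','sc2')
im=cv2.imread('pics/sc2.png');cv2.imwrite('pics/sc2z.png',cv2.resize(im[60:220,150:350],None,fx=4,fy=3.7))"
```

```text
time: 2.35
tool_pos: [0.5118, 0.2696, 0.0302]
ee_rot: [-1.573, -0.001, 1.488]
wrist_force: [0.0, 0.1, -0.8]
width: 0.0004
delta mm [ -2.8   5.2 -13.9] yaw 0.0008 tilt [-0.002  -0.0013] t 2.35
```

View pics/sc2z.png

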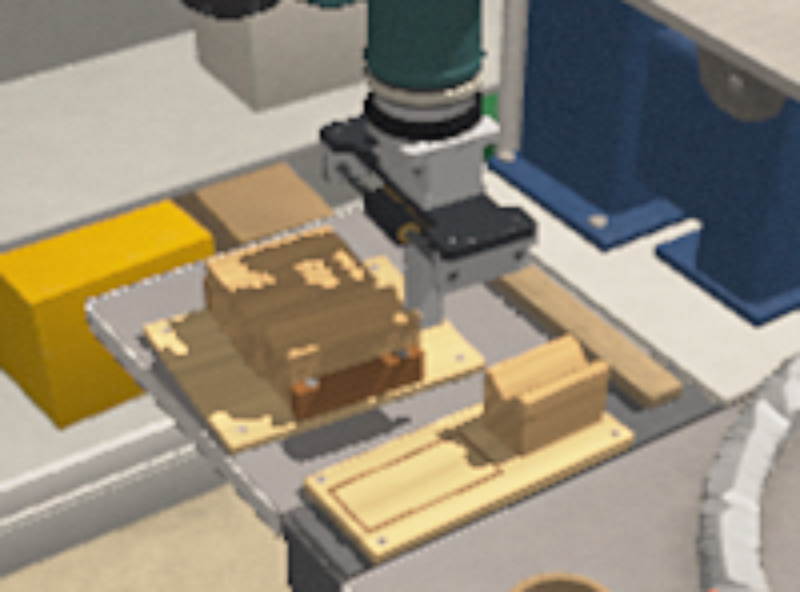

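```bash
python3 -m handwheel '[{"delta_pos":[0,2,5],"yaw":0},{"delta_pos":[0,3,10],"yaw":0},{"delta_pos":[0,3,15],"yaw":0},{"delta_pos":[0,3,20],"yaw":0},{"delta_pos":[0,3,25],"yaw":0},{"delta_pos":[0,3,30],"yaw":0}]' ; python3 -c "
from h import *
snap('scene','sc3')
im=cv2.imread('pics/sc3.png');cv2.imwrite('pics/sc3z.png',cv2.resize(im[60:220,150:350],None,fx=4,fy=3.7))"
```

```text
time: 3.0
tool_pos: [0.4819, 0.2715, 0.0257]
ee_rot: [-1.571, -0.0, 1.487]
wrist_force: [0.6, 0.3, 0.5]
width: 0.0004
```

View pics/sc3z.png

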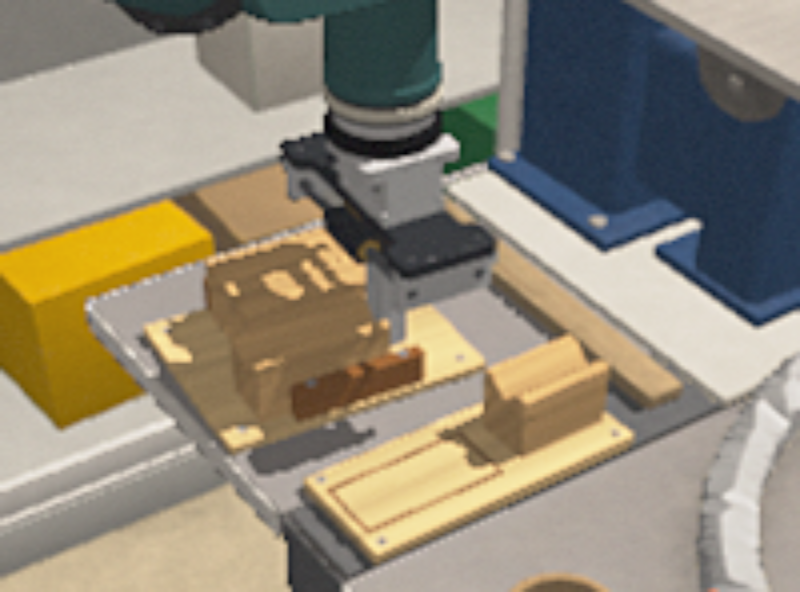

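The V-block is sliding out cleanly. I'll keep pulling.

```bash
python3 -m handwheel '[{"delta_pos":[0,0,5],"yaw":0},{"delta_pos":[-1,0,10],"yaw":0},{"delta_pos":[-1,0,15],"yaw":0},{"delta_pos":[-1,0,20],"yaw":0},{"delta_pos":[-1,0,25],"yaw":0},{"delta_pos":[-1,0,30],"yaw":0},{"delta_pos":[-1,0,35],"yaw":0},{"delta_pos":[-1,0,40],"yaw":0},{"delta_pos":[-1,0,43],"yaw":0},{"delta_pos":[-1,0,43],"yaw":0}]' ; python3 -c "
from h import *
snap('scene','sc4')
im=cv2.imread('pics/sc4.png');cv2.imwrite('pics/sc4z.png',cv2.resize(im[60:220,150:350],None,fx=4,fy=3.7))"
```

```text
time: 4.05
tool_pos: [0.4383, 0.2738, 0.0253]
ee_rot: [-1.57, 0.001, 1.487]
wrist_force: [0.0, 0.2, 0.3]
width: 0.0006
```

View pics/sc4z.png

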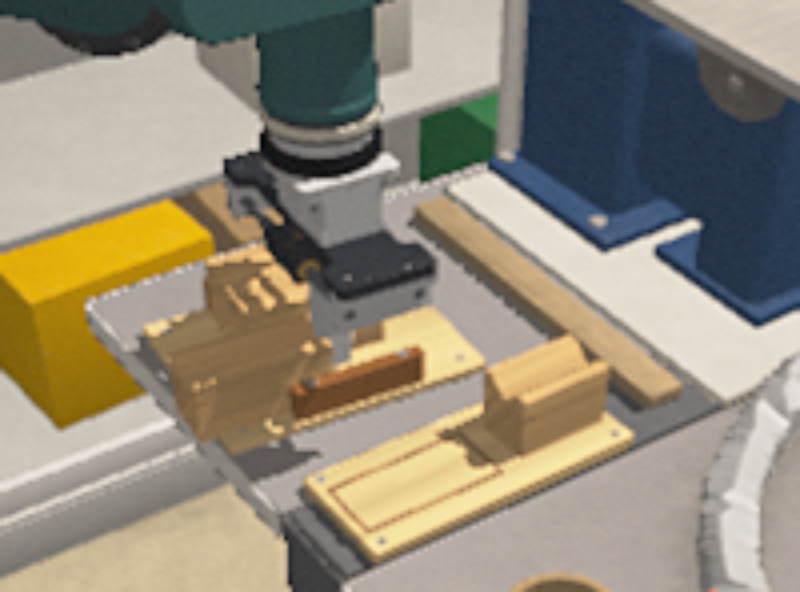

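```bash
python3 -m handwheel '[{"delta_pos":[0,0,-6],"yaw":0},{"delta_pos":[0,0,-10],"yaw":0},{"delta_pos":[0,-40,-10],"yaw":0},{"delta_pos":[0,-85,-10],"yaw":0},{"delta_pos":[0,-130,-10],"yaw":0},{"delta_pos":[0,-150,-10],"yaw":0},{"delta_pos":[0,-150,-10],"yaw":0},{"delta_pos":[0,-150,-10],"yaw":0}]' 0 ; python3 -c "
from h import *
snap('wrist','wr5')
im=cv2.imread('pics/wr5.png');cv2.imwrite('pics/wr5z.png',cv2.resize(im[0:270,100:450],None,fx=2.2,fy=2.2,interpolation=cv2.INTER_CUBIC))"
```

```text
time: 4.9
tool_pos: [0.4492, 0.2729, 0.1747]
ee_rot: [-1.57, 0.0, 1.487]
wrist_force: [0.2, 0.3, -0.0]
width: 0.0604
```

View pics/wr5z.png

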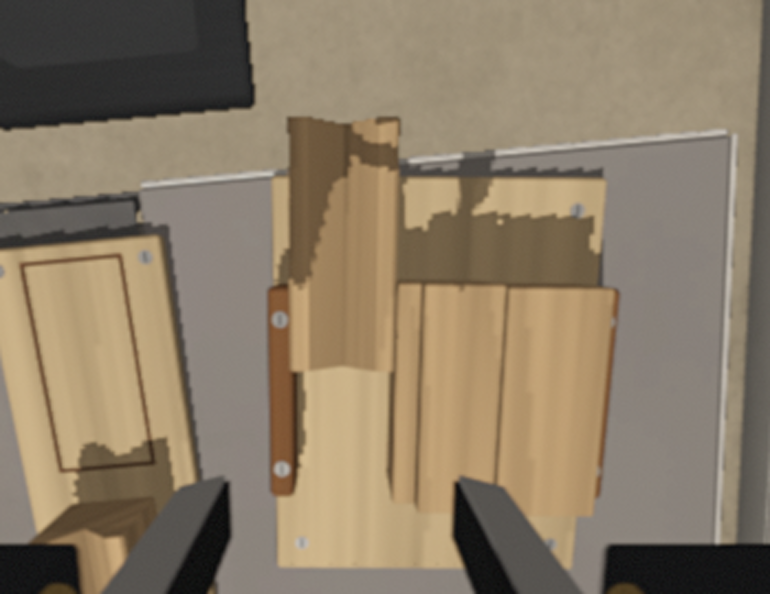

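The zoomed view shows the V-block out of the row, with top corners at (288,118), (400,120), (392,372) and (290,370). The neighbours are still in place with their near ends at row 286.

```bash
python3 - <<'E'
from q import *
s=load('wr5')
for p,z in [((288,118),.065),((400,120),.065),((392,372),.065),((290,371),.065),((422,284),.065),((617,289),.065),((270,289),.04),((25,266),.012),((120,256),.012),((153,462),.012),((61,470),.012),((273,178),.01),((278,568),.01)]:
    print(p,onz(s,100+(p[0]+.5)/2.2-.5,(p[1]+.5)/2.2-.5,z).round(4))
E
```

```text
(288, 118) [0.328  0.2623 0.065 ]
(400, 120) [0.3323 0.3056 0.065 ]
(392, 372) [0.4306 0.2958 0.065 ]
(290, 371) [0.4266 0.2531 0.065 ]
(422, 284) [0.3954 0.3105 0.065 ]
(617, 289) [0.4041 0.3899 0.065 ]
(270, 289) [0.393  0.2458 0.04  ]
(25, 266) [0.3731 0.1266 0.012 ]
(120, 256) [0.3723 0.1729 0.012 ]
(153, 462) [0.4756 0.1736 0.012 ]
(61, 470) [0.4758 0.1258 0.012 ]
(273, 178) [0.343  0.2496 0.01  ]
(278, 568) [0.5403 0.2312 0.01  ]
```

```bash
python3 q.py 0.377 0.2794 0.020 1.480
```

```text
delta mm [  0.7 153.4  71.7] yaw 0.0067 tilt [0.003  0.0017] t 4.95
```

```bash
python3 -m handwheel '[{"delta_pos":[1,0,30],"yaw":0.006},{"delta_pos":[1,0,60],"yaw":0.006},{"delta_pos":[1,0,72],"yaw":0.006},{"delta_pos":[1,20,72],"yaw":0.006},{"delta_pos":[1,50,72],"yaw":0.006},{"delta_pos":[1,75,72],"yaw":0.006},{"delta_pos":[1,75,72],"yaw":0.006}]' 0 ; python3 q.py 0.377 0.2794 0.020 1.480; python3 -c "
from h import *
snap('wrist','wr6')"
```

```text
time: 5.65
tool_pos: [0.3743, 0.2781, 0.0949]
ee_rot: [-1.562, 0.007, 1.481]
wrist_force: [-0.7, -1.2, -0.9]
width: 0.0942
delta mm [ 1.5 74.9 -2.6] yaw 0.001 tilt [0.0089 0.0065] t 5.65
```

View pics/wr6.png

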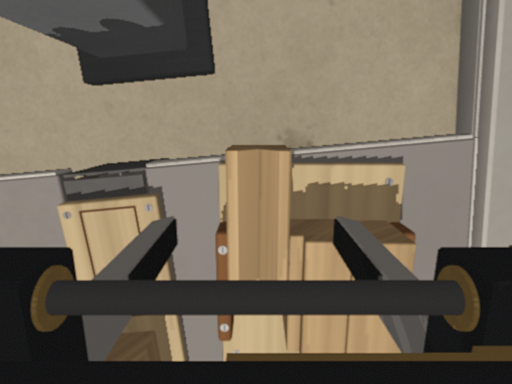

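The fingers straddle the block: tips at columns 176 and 335, block at 226–292.

```bash
python3 -m handwheel '[{"delta_pos":[1,20,0],"yaw":0},{"delta_pos":[1,45,0],"yaw":0},{"delta_pos":[1,65,0],"yaw":0},{"delta_pos":[1,75,0],"yaw":0},{"delta_pos":[1,75,0],"yaw":0},{"delta_pos":[1,75,0],"yaw":0}]' 0 ; python3 q.py 0.377 0.2794 0.020 1.480
```

```text
time: 6.3
tool_pos: [0.3785, 0.2817, 0.0267]
ee_rot: [-1.572, -0.001, 1.481]
wrist_force: [0.2, 1.5, 0.5]
width: 0.094
delta mm [-2.4  6.7  1.3] yaw 0.001 tilt [-0.0016 -0.0012] t 6.3
```

```bash
python3 -m handwheel '[{"delta_pos":[-2,3,0],"yaw":0},{"delta_pos":[-2,3,0],"yaw":0},{"delta_pos":[-2,3,0],"yaw":0}]' 0 ; python3 q.py 0.377 0.2794 0.020 1.480
```

```text
time: 6.6
tool_pos: [0.3777, 0.2794, 0.0231]
ee_rot: [-1.572, -0.001, 1.481]
wrist_force: [0.1, -0.3, 0.0]
width: 0.0939
delta mm [-0.1  3.1  0.7] yaw 0.0009 tilt [-0.001  -0.0008] t 6.6
```

```bash
python3 -m handwheel '[{"delta_pos":[0,2,0],"yaw":0},{"delta_pos":[0,2,0],"yaw":0},{"delta_pos":[0,2,0],"yaw":0},{"delta_pos":[0,2,0],"yaw":0},{"delta_pos":[0,2,0],"yaw":0},{"delta_pos":[0,2,0],"yaw":0},{"delta_pos":[0,2,0],"yaw":0},{"delta_pos":[0,2,0],"yaw":0}]' 255
```

```text
time: 7.4
tool_pos: [0.3773, 0.2796, 0.0205]
ee_rot: [-1.571, -0.001, 1.481]
wrist_force: [-0.2, 1.8, -0.7]
width: 0.0439
```

Gripped at 43.9 mm wide. Lifting straight up.

```bash
python3 -m handwheel '[{"delta_pos":[0,-6,0],"yaw":0},{"delta_pos":[0,-14,0],"yaw":0},{"delta_pos":[0,-26,0],"yaw":0},{"delta_pos":[0,-42,0],"yaw":0},{"delta_pos":[0,-62,0],"yaw":0},{"delta_pos":[0,-82,0],"yaw":0},{"delta_pos":[0,-100,0],"yaw":0},{"delta_pos":[0,-110,0],"yaw":0},{"delta_pos":[0,-110,0],"yaw":0}]' ; python3 -c "
from h import *
snap('wrist','wr7');snap('scene','sc7')
im=cv2.imread('pics/sc7.png');cv2.imwrite('pics/sc7z.png',cv2.resize(im[60:220,150:350],None,fx=4,fy=3.7))"
```

```text
time: 8.3
tool_pos: [0.3784, 0.2793, 0.1328]
ee_rot: [-1.574, -0.001, 1.481]
wrist_force: [0.2, 0.4, -2.0]
width: 0.044
```

View pics/sc7z.png

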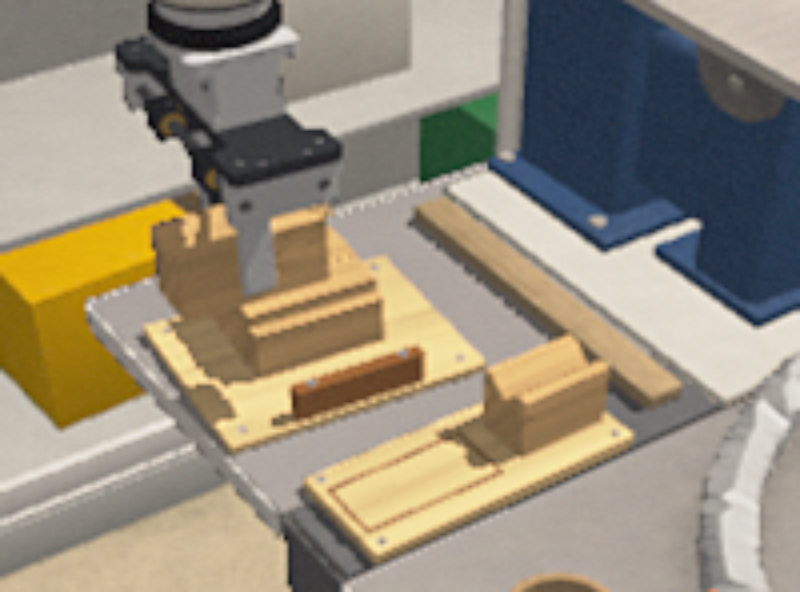

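View pics/wr7.png

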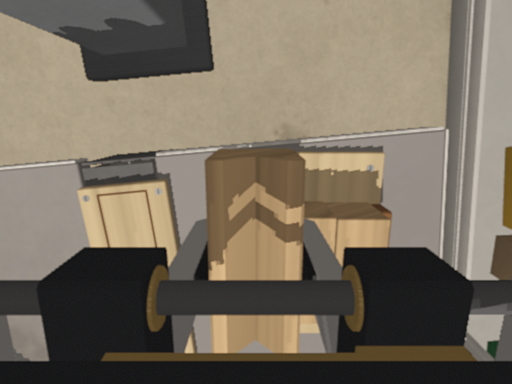

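```bash
python3 -c "
from h import *
im=cv2.imread('pics/wr7.png');cv2.imwrite('pics/wr7z.png',cv2.resize(im[135:270,190:320],None,fx=5,fy=4.4,interpolation=cv2.INTER_CUBIC))"
```

```text
(no output)
```

View pics/wr7z.png

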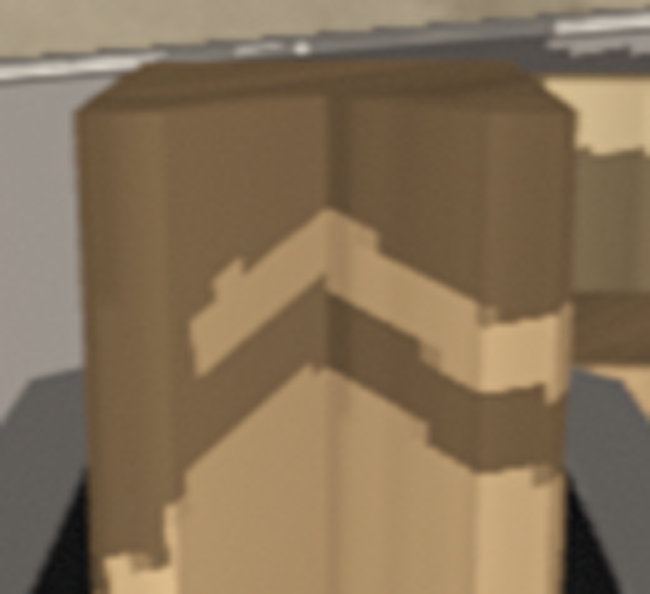

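```bash
python3 - <<'E'
from q import *
s=load('wr7'); z=.1773
a=onz(s,205.2,160.3,z);b=onz(s,304.2,160.7,z); o=robot.get_obs()
print(a,b,np.linalg.norm(a-b),np.arctan2(*(b-a)[[1,0]]),o['tool_pos'],o['ee_rot'][2])
m=(a+b)/2; w=np.arctan2(*(b-a)[[1,0]]); ax=np.array([np.sin(w),-np.cos(w)])
print('centre',m[:2]+.05*ax, 'rel tcp along',(m[:2]+.05*ax-o['tool_pos'][:2]))
E
```

```text
[0.32807056 0.2623029  0.1773    ] [0.33205839 0.30452607 0.1773    ] 0.04241106422647131 1.4766293383871112 [0.37712523 0.27877576 0.13019931] 1.4807465690189971
centre [0.37984295 0.27871309] rel tcp along [ 2.71772379e-03 -6.26652719e-05]
```

```bash
python3 q.py 0.4225 0.1495 0.130 1.576
```

```text
delta mm [-124.7    0.2  -56.8] yaw -0.0953 tilt [0.0004 0.0008] t 8.4
```

```bash
python3 -m handwheel '[{"delta_pos":[-15,0,-7],"yaw":-0.01},{"delta_pos":[-35,0,-16],"yaw":-0.03},{"delta_pos":[-57,0,-26],"yaw":-0.05},{"delta_pos":[-80,0,-36],"yaw":-0.07},{"delta_pos":[-102,0,-47],"yaw":-0.09},{"delta_pos":[-118,0,-54],"yaw":-0.095},{"delta_pos":[-125,0,-57],"yaw":-0.095},{"delta_pos":[-125,0,-57],"yaw":-0.095},{"delta_pos":[-125,0,-57],"yaw":-0.095},{"delta_pos":[-125,0,-57],"yaw":-0.095}]' ; python3 q.py 0.4225 0.1495 0.045 1.576; python3 -c "
from h import *
snap('wrist','wr8');snap('scene','sc8');snap('top','top8')
im=cv2.imread('pics/sc8.png');cv2.imwrite('pics/sc8z.png',cv2.resize(im[60:220,180:380],None,fx=4,fy=3.7))"
```

```text
time: 9.4
tool_pos: [0.4225, 0.1503, 0.1302]
ee_rot: [-1.57, -0.0, 1.577]
wrist_force: [-0.2, 0.4, -1.7]
width: 0.044
delta mm [-0.8 85.2 -0. ] yaw 0.001 tilt [ 0.0008 -0.0003] t 9.4
```

View pics/sc8z.png

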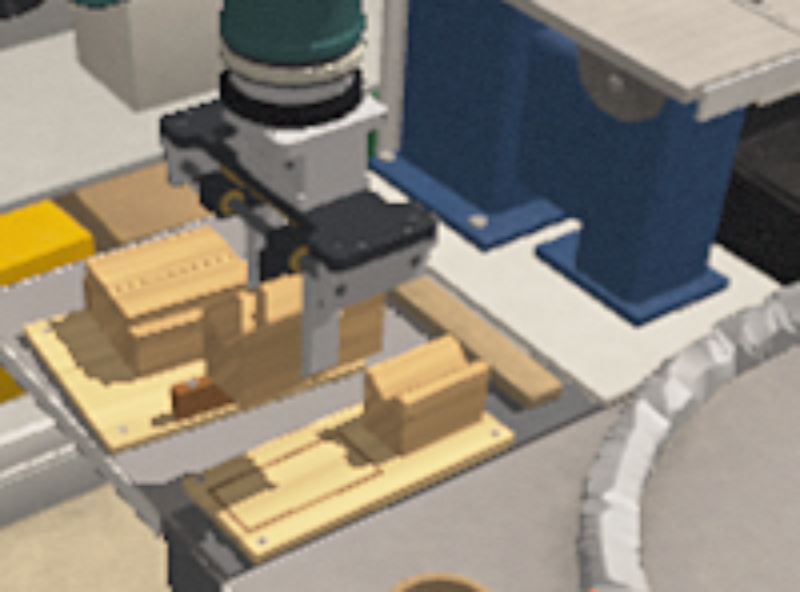

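View pics/wr8.png

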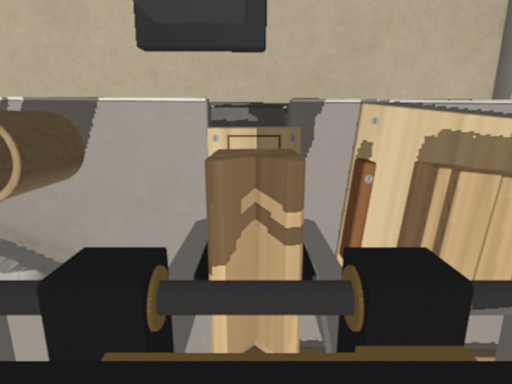

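```bash
python3 -c "
from q import *
s=load('wr8')
for p,z in [((228.5,136),.012),((280.5,136),.012),((208,128),.012),((300,127.5),.012),((206,160),.1747),((304,160),.1747)]: print(p,onz(s,*p,z).round(4))
im=cv2.imread('pics/wr8.png');cv2.imwrite('pics/wr8z.png',cv2.resize(im[90:230,190:320],None,fx=5,fy=4.2,interpolation=cv2.INTER_CUBIC))"
```

```text
(228.5, 136) [0.3728 0.1255 0.012 ]
(280.5, 136) [0.3725 0.1739 0.012 ]
(208, 128) [0.3656 0.1066 0.012 ]
(300, 127.5) [0.3646 0.1917 0.012 ]
(206, 160) [0.3741 0.1289 0.1747]
(304, 160) [0.3738 0.1709 0.1747]
```

View pics/wr8z.png

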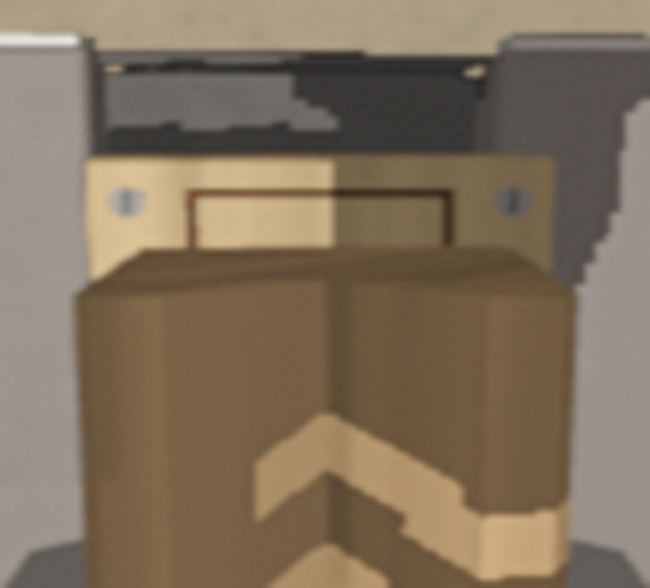

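```bash
python3 -m handwheel '[{"delta_pos":[-0.6,20,-1],"yaw":0},{"delta_pos":[-0.6,45,-1],"yaw":0},{"delta_pos":[-0.6,70,-1],"yaw":0},{"delta_pos":[-0.6,88,-1],"yaw":0},{"delta_pos":[-0.6,95,-1],"yaw":0},{"delta_pos":[-0.6,95,-1],"yaw":0},{"delta_pos":[-0.6,95,-1],"yaw":0}]' ; python3 q.py 0.4235 0.1497 0.0225 1.576; python3 -c "
from h import *
snap('wrist','wr9');snap('scene','sc9')
im=cv2.imread('pics/sc9.png');cv2.imwrite('pics/sc9z.png',cv2.resize(im[60:220,180:380],None,fx=4,fy=3.7))"
```

```text
time: 10.25
tool_pos: [0.4247, 0.1494, 0.0365]
ee_rot: [-1.572, -0.0, 1.576]
wrist_force: [-0.5, -0.6, -2.0]
width: 0.0439
delta mm [ 0.3 14.   1.2] yaw 0.0003 tilt [-0.0017 -0.0005] t 10.25
```

View pics/sc9z.png

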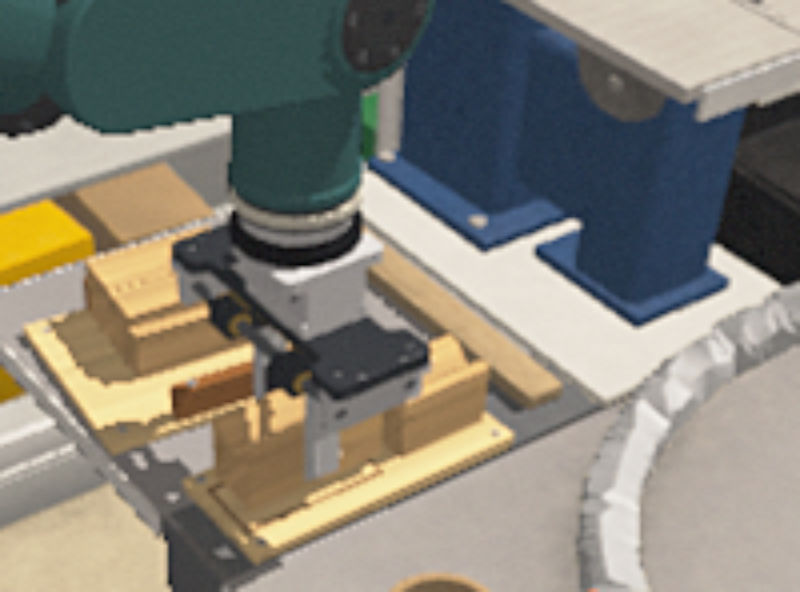

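View pics/wr9.png

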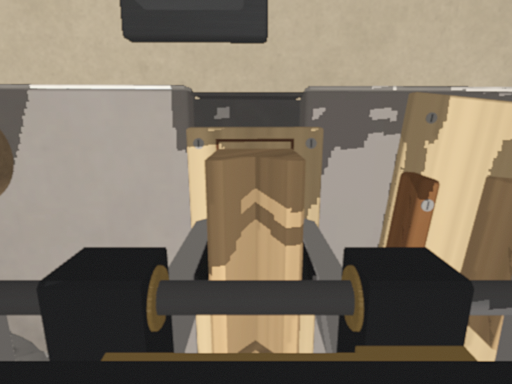

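The block hangs over the outline, with the outline's near corners at (217,142) and (294,142) and the block centred at column 255. Lowering slowly to contact.

```bash
python3 -m handwheel '[{"delta_pos":[0.2,4,0.5],"yaw":0},{"delta_pos":[0.2,7,0.5],"yaw":0},{"delta_pos":[0.2,9,0.5],"yaw":0},{"delta_pos":[0.2,10,0.5],"yaw":0},{"delta_pos":[0.2,10,0.5],"yaw":0},{"delta_pos":[0.2,10,0.5],"yaw":0}]' ; python3 q.py 0.4235 0.1497 0.0225 1.576
```

```text
time: 10.95
tool_pos: [0.4235, 0.1492, 0.0255]
ee_rot: [-1.571, -0.0, 1.576]
wrist_force: [-0.6, 0.3, -1.8]
width: 0.0438
delta mm [ 0.5  3.  -0. ] yaw -0.0001 tilt [ 0.     -0.0001] t 10.95
```

```bash
python3 -m handwheel '[{"delta_pos":[0.3,1,0],"yaw":0},{"delta_pos":[0.3,2,0],"yaw":0},{"delta_pos":[0.3,2,0],"yaw":0},{"delta_pos":[0.3,2,0],"yaw":0}]' ; python3 -c "
from h import *
snap('wrist','wr10')
im=cv2.imread('pics/wr10.png');cv2.imwrite('pics/wr10z.png',cv2.resize(im[80:230,170:340],None,fx=4.5,fy=3.9,interpolation=cv2.INTER_CUBIC))"
```

```text
time: 11.35
tool_pos: [0.4234, 0.1495, 0.0234]
ee_rot: [-1.571, -0.0, 1.576]
wrist_force: [-0.3, 0.2, -2.6]
width: 0.0438
```

View pics/wr10z.png

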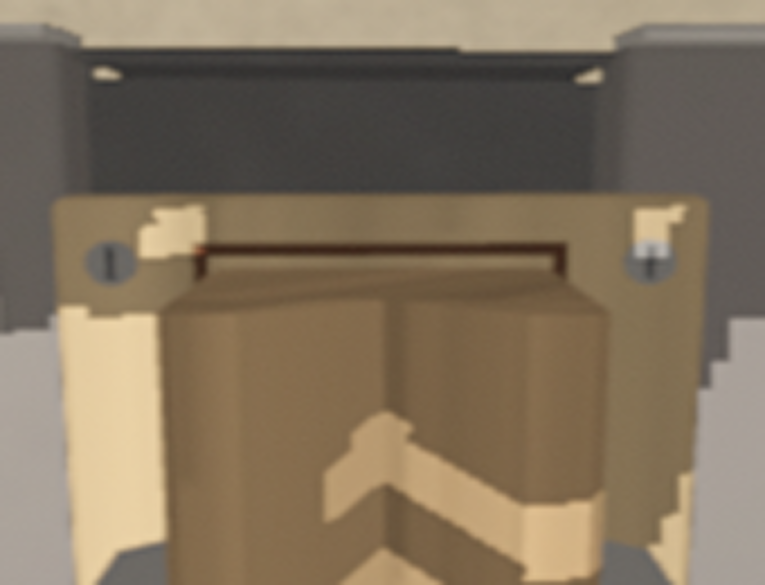

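```bash
python3 -m handwheel '[{"delta_pos":[0,0.8,0.3],"yaw":0},{"delta_pos":[0,1.5,0.5],"yaw":0},{"delta_pos":[0,1.5,0.5],"yaw":0},{"delta_pos":[0,1.5,0.5],"yaw":0}]'
```

```text
time: 11.8
tool_pos: [0.4232, 0.1496, 0.0225]
ee_rot: [-1.571, -0.0, 1.576]
wrist_force: [-0.8, -0.4, 1.7]
width: 0.0438
```

Contact is felt (about +4 N), so I'll release.

```bash
python3 -m handwheel '[{"delta_pos":[0,0,0],"yaw":0},{"delta_pos":[0,0,0],"yaw":0},{"delta_pos":[0,0,0],"yaw":0},{"delta_pos":[0,0,0],"yaw":0},{"delta_pos":[0,0,0],"yaw":0},{"delta_pos":[0,0,0],"yaw":0},{"delta_pos":[0,0,0],"yaw":0},{"delta_pos":[0,0,0],"yaw":0}]' 0; python3 -m handwheel '[{"delta_pos":[0,-10,0],"yaw":0},{"delta_pos":[0,-30,0],"yaw":0},{"delta_pos":[0,-65,0],"yaw":0},{"delta_pos":[0,-105,0],"yaw":0},{"delta_pos":[0,-150,0],"yaw":0},{"delta_pos":[0,-150,-35],"yaw":0},{"delta_pos":[0,-150,-70],"yaw":0},{"delta_pos":[0,-150,-85],"yaw":0},{"delta_pos":[0,-150,-85],"yaw":0}]'; python3 -c "
from h import *
snap('wrist','wr11');snap('scene','sc11')
im=cv2.imread('pics/sc11.png');cv2.imwrite('pics/sc11z.png',cv2.resize(im[60:220,180:380],None,fx=4,fy=3.7))
im=cv2.imread('pics/wr11.png');cv2.imwrite('pics/wr11z.png',cv2.resize(im[0:270,150:420],None,fx=2.2,fy=2.2,interpolation=cv2.INTER_CUBIC))"
```

```text
time: 12.6
tool_pos: [0.4229, 0.1495, 0.022]
ee_rot: [-1.571, -0.0, 1.576]
wrist_force: [-0.6, 0.3, 0.3]
width: 0.0938
time: 13.5
tool_pos: [0.5093, 0.1497, 0.1722]
ee_rot: [-1.571, -0.0, 1.575]
wrist_force: [-1.0, 0.4, -0.6]
width: 0.0937
```

View pics/sc11z.png

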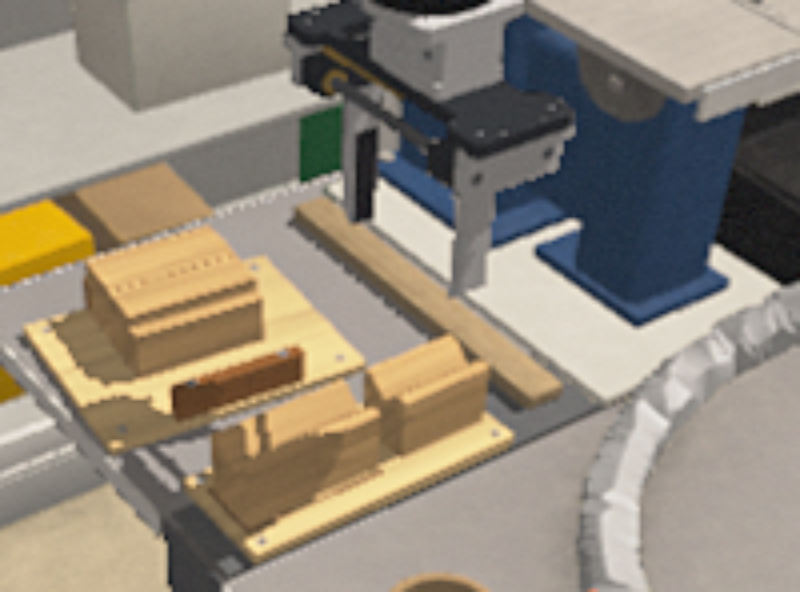

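View pics/wr11z.png

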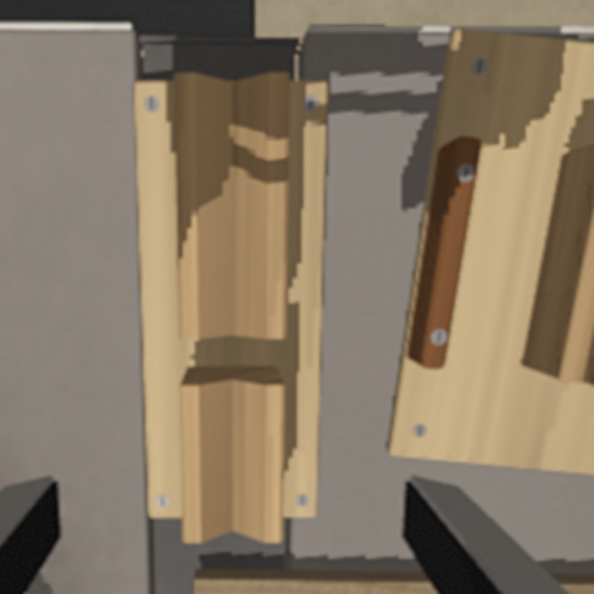

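The grooves are in line and the block stands upright. I'll swing the arm up and away for a clear top view and measure.

```bash
python3 -m handwheel '[{"delta_pos":[0,-30,0],"yaw":0},{"delta_pos":[35,-45,15],"yaw":0},{"delta_pos":[75,-45,30],"yaw":0},{"delta_pos":[115,-45,45],"yaw":0},{"delta_pos":[155,-45,60],"yaw":0},{"delta_pos":[195,-45,75],"yaw":0},{"delta_pos":[230,-45,90],"yaw":0},{"delta_pos":[265,-45,105],"yaw":0},{"delta_pos":[265,-45,105],"yaw":0}]'; python3 - <<'E'
from q import *
snap('top','top12')
im=cv2.imread('pics/top12.png');cv2.imwrite('pics/top12z.png',cv2.resize(im[110:240,120:290],None,fx=4.5,fy=4.5,interpolation=cv2.INTER_CUBIC))
s=load('wr11')
for p in [(175,73),(290,73),(286,339),(180,340),(183,383),(284,381),(281,542),(184,542)]:
    print(p,onz(s,150+(p[0]+.5)/2.2-.5,(p[1]+.5)/2.2-.5,.067).round(4))
E
```

```text
time: 14.5
tool_pos: [0.398, 0.4175, 0.2171]
ee_rot: [-1.569, -0.001, 1.582]
wrist_force: [0.5, 0.4, 0.7]
width: 0.0939
(175, 73) [0.3747 0.1279 0.067 ]
(290, 73) [0.3745 0.1712 0.067 ]
(286, 339) [0.4746 0.172  0.067 ]
(180, 340) [0.4752 0.1285 0.067 ]
(183, 383) [0.493  0.1295 0.067 ]
(284, 381) [0.492  0.1715 0.067 ]
(281, 542) [0.5636 0.1718 0.067 ]
(184, 542) [0.5638 0.1292 0.067 ]
```

View pics/top12.png

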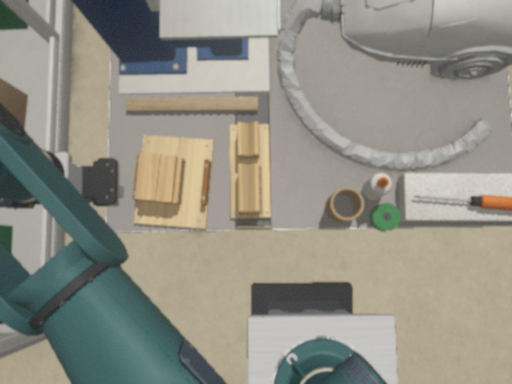

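View pics/top12z.png

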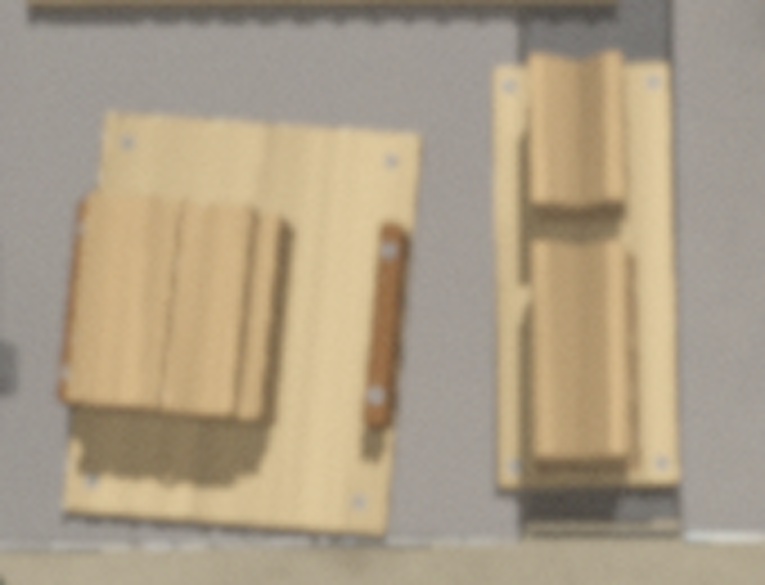

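```bash
python3 -m handwheel '[{"delta_pos":[0,0,0],"yaw":0},{"delta_pos":[0,0,0],"yaw":0},{"delta_pos":[0,0,0],"yaw":0}]'; python3 -c "
from h import *
a=load('top0')['image'].astype(int);b=load('top12')['image'].astype(int)
print('bystander diff',abs(a-b)[165:235,325:400].mean(),'bg',abs(a-b)[60:120,290:400].mean())
print(robot.close_job())"
```

```text
time: 14.85
tool_pos: [0.4021, 0.4132, 0.2173]
ee_rot: [-1.571, -0.0, 1.574]
wrist_force: [0.4, -0.6, 0.8]
width: 0.0941
bystander diff 6.584888888888889 bg 7.3662626262626265
the job is handed in; nothing more can be done
None
```

The V-block is standing on the marked outline of the cradle board, groove up and in line with the fixed block. The job was handed in at 14.85 s.

I slid it about 65 mm out of the row towards the robot with closed fingers, flat on the rack floor. Then I gripped it across its width (43.9 mm measured), lifted it straight up, set it down and let go.

| Last check | Measured |
|---|---|
| V-block centre | (0.4247, 0.1499) m |
| Outline centre | about (0.4248, 0.1495) m |
| V-block yaw | about 0.007 rad; cradle about 0.005 rad |
| Sideways offset from the fixed V-block | about 0.6 mm |

- **Other objects:** in the last top view the plain and step blocks stand in the row as before. The area around the bottle and reel differs from the start by no more than the camera noise.
- **Forces:** the wrist force readings stayed within about 4 N, and the gripper was clear of everything at hand-in.
- **Disagreement:** the top and wrist cameras differ by 1–1.5 mm in y on the outline and cradle, which is within the calibration. No check failed.

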